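Turn and stack the stack-nest crate over a finished hub

ROBOT

A 7-joint arm with a two-finger parallel gripper is mounted at the origin on the work surface. World frame = base frame: x ahead of the robot, y to its left, z up, the work surface at z = 0. Lengths are in mm, angles in rad, forces in N, time in s.
With the tool pointing down it reaches from about 425 to 825 mm from the base axis. Payload 3.6 kg.
Tool frame: the origin (TCP) lies midway between the tips of the shut fingers; the grasp point (between the pads) lies 19 mm behind it; z points along the fingers, y is the direction in which the jaws open and shut (so a half turn about z gives the same grasp; the last joint's range is limited). The gripper opens to 85 mm and grips with 20 to 120 N. Pads are 22 mm wide; open, the fingers measure 114 mm over their backs; the gripper's body (76 mm by 85 mm) begins 54 mm behind the grasp point. The pads swing forward as they close: fully open they stand 13 mm farther back than shut.
Start: joints at [-1.244, 0.615, -0.013, 1.423, 0.008, 1.103, -0.04], TCP at [225.166, 609.721, 192.297] pointing down, gripper open.
Joint ranges: [-3.12, 3.12], [-0.3, 2.06], [-1.34, 1.32], [0.26, 2.42], [-1.36, 4.5], [0.01, 1.98], [-2.84, 2.84]. Speed limits (rad/s): [2.79, 2.79, 3.14, 3.14, 3.14, 3.14, 3.14].

INTERFACE

Orientations are given as [roll, pitch, yaw] about the fixed x, y, z axes, in that order (R = Rz(yaw) Ry(pitch) Rx(roll)).
In Python, from bench import * gives the robot as it stands. Calls block until the motion is done:
- reach(position, orientation): joint-space move of the TCP to a pose.
- servo_line(position, orientation=None, velocity=150, until_force=None): straight line of the TCP; orientation=None keeps the orientation; velocity is the mean speed in mm/s. With until_force (N) it stops when the force on the tool has changed by that much, and returns True; else False.
- goto_joints(angles): joint-space move.
- grip(opening, force=None): opening from 0.0 (shut) to 1.0 (fully open); force is the grip in N (None keeps the last); returns when the fingers have stopped.
- hold(seconds).
- ik(position, orientation): joint angles nearest the present ones, or None.
- capture(name): name is "scene" or "top"; returns a dict with "image" (400x640x3 uint8, red, green, blue), "fx", "fy", "cx", "cy" (pixels), "k1" (the pictures are not rectified: a ray, as slopes to the right and down, at radius r is drawn at 1 + k1 r^2 times it, then the intrinsics apply), "rvec" (rotation vector, rad) and "tvec" (3), from world to camera coordinates, as OpenCV has them. Camera axes: x right, y down, z forward; pixel columns grow to the right and rows downward; lengths in mm; the calibration is good to about 2 mm. A picture is of the moment at which its call begins. There is no depth.
A pose or a line that the arm cannot do raises Unreachable and nothing moves.
- finish_job(): hands the job in, once; it reports no verdict.
Trained networks look in the newest picture that a camera, given by its name, has taken for a name from the list of things; names that differ only in an ending like _2 or _b are one class to them, and where a whole thing is asked for, a point or a joint stands for the part that bears it (a point fixed in the world has none). Each returns a list of dicts, best first, with "confidence" (0 to 1); they miss things now and then, are a little off and sometimes report something else, mostly with a low value. They report only what shows in the picture. A call takes as long as a camera call. They do not tell look-alikes from the thing itself.
- boxes_of(camera, label): "box" ([left, top, right, bottom] in pixels, round what is visible of it).
Readings, each from a call of its own:
- read_t(): time.
- read_joint_positions(): joint angles.
- read_qvel(): joint speeds.
- read_joint_efforts(): joint torques, N m.
- read_ee_pos(): TCP position.
- read_orientation(): TCP orientation.
- read_contact_force(): force on the tool from outside, world axes, zero at the start.
- read_ft_torque(): the same for the moment, N m.
- read_opening(): opening from 0.0 (shut) to 1.0 (fully open).
Only numpy, scipy, OpenCV 4.12 (cv2) and the standard library are available. Lean on these libraries where they do the work, as an engineer would, in place of code of your own. Each camera call takes 0.05 s, during which the arm holds its last target.

TASK

Lift the upper blue crate out of the lower one it is nested in and set it aside, then stand the steel hub upright on the floor of the lower crate. Then put the other crate back on top, turned half a turn end for end, so that it stands stacked on the rim lugs, level and seated inside the rim, not nested down. Finish with the lower crate flat on the bench, and do not disturb the bottle, wrench and disc.

Things in the scene. Friction and masses are not known exactly. Their poses are not given: they have to be found in the camera images.
- crate_lower: Open stepped blue plastic stack-nest crate, loose on the bench, x in any direction, 0.24 kg. 150 (x) x 64 (y) x 70 high, origin at centre of underside. Wide band from height 31 to 70: 144 x 58 inside, smooth upright sides to grip across the 64. Narrower body from height 0 to 34: 111 x 51 outside, 106 x 46 inside, floor 3 thick, plus feet at the ends (137 over the feet).
- crate_upper: Twin of the lower crate, about 0.2 kg. Starts nested in it facing the same way, origin 39 above the lower's, its whole 39 mm band clear above the lower's rim; lifts straight out. Turned half round (x against the lower's x) its feet land on the lower's lugs: origin then 63 above the lower's, bottom 7 mm down inside the lower's rim with 3.5 mm of play to each side.
- lower_lug (a point): Middle of the top of the single lug (18 wide) at the lower crate's -x end, 63 above its underside. Lugs point 13 mm inward from the rim's inside, tops 7 mm below the rim. The +x end has two lugs instead, 15 wide, in the corners. Both crates are alike.
- upper_foot (a point): Middle of the underside of the single foot (20 wide) at the upper crate's +x end. The -x end has two corner feet (13 wide) instead. Facing the same way, feet pass between the lower crate's lugs and it nests; turned half round, they stand on them. Both crates are alike.
- hub: Turned steel hub, loose, about 0.23 kg, 50 high, upright on the bench: flange 36 diameter x 12 high at the bottom, plain boss 24 diameter from there to the top. Origin at centre of underside, z up the boss. Too tall for the crates to nest over it; 60 mm of free height over the floor when they are stacked.
- mat: Thin black rubber mat fixed to the bench, 200 x 200 x 3, nothing on it: clear room to set a crate aside. Origin at the centre of its underside.
- bottle: White plastic bottle with a red cap, 52 diameter, 130 high, beyond the work. Leave alone. Origin at the centre of its underside.
- wrench: Steel wrench lying on the bench beyond the work. Leave alone.
- disc: Black grinding disc, 116 diameter, 10 high, lying on the bench beyond the work. Leave alone. Origin at the centre of its underside.
Mind the look-alikes: they are no part of the job. Leave any orange or yellow look-alike of the hub alone. Leave any turquoise look-alike of the crate_upper alone.

How it is judged (in metres and radians):
On the way, in this order (a step that is already met when the one before it is completed fails the run):
1. the upper crate is out of the lower one and beside it (horizontal distance between crate_upper and crate_lower above 0.065 m), for 0.2 s.
2. the hub stands upright on the floor of the lower crate, let go, the other crate still beside (x of hub in the frame of crate_lower between -0.05 and 0.05 m and y of hub in the frame of crate_lower between -0.024 and 0.024 m and z of hub in the frame of crate_lower between 0 and 0.009 m and angle between hub's own z axis and vertical below 0.1 rad and contact force between hub and the fingers below 0.2 N and horizontal distance between crate_upper and crate_lower above 0.065 m), for 0.2 s.
At the end, for the whole second after the job is handed in: Hub upright (0.1 rad) on the lower crate's floor. Other crate on the lower's rim lugs, half a turn round: origin 59-67 mm above the lower's, within 9 mm sideways, long axes within 0.12 rad, level (0.05 rad). Lower crate flat on the bench (0.04 rad, under 5 mm up). All at rest (x of hub in the frame of crate_lower between -0.05 and 0.05 m and y of hub in the frame of crate_lower between -0.024 and 0.024 m and z of hub in the frame of crate_lower between 0 and 0.009 m and angle between hub's own z axis and vertical below 0.1 rad and z of crate_upper in the frame of crate_lower between 0.059 and 0.067 m and horizontal distance between crate_upper and crate_lower below 0.009 m and angle between the x axis of crate_upper and the x axis of crate_lower, either way round below 0.12 rad and angle between crate_upper's own z axis and vertical below 0.05 rad and angle between crate_lower's own z axis and vertical below 0.04 rad and height (world z) of crate_lower below 0.005 m and linear speed of each of crate_upper, crate_lower, hub below 0.02 m/s); the robot touches nothing.
It fails at once if a bystander (bottle, wrench or disc) is moved by more than 25 mm (distance of any of bottle, wrench, disc from where it was at the start of the episode above 0.025 m).
It also fails if it takes over 72 s, if anything falls off the work surface, if the arm or the gripper's body presses on something with over 40 N, if the wrist force passes 120 N, or if a joint passes its speed limit or range.

## Working session

There is one attempt and no reset: what is moved stays moved. The work goes in short steps, each a Python script; the robot and the scene stay as the last script left them, time stands still between calls to the robot, and variables do not carry over. Pictures are saved under pics/ and viewed, and the job is handed in when it is done.

```bash
ls; mkdir -p pics; python3 - <<'E'
from bench import *
import cv2
for n in ("scene","top"):
    c=capture(n)
    cv2.imwrite(f"pics/{n}0.png",c["image"][:,:,::-1])
    print(n,{k:v for k,v in c.items() if k!="image"})
    for l in ("crate_lower","crate_upper","hub","mat","bottle","wrench","disc","lower_lug","upper_foot"):
        print(l,[( [round(float(q)) for q in d["box"]],round(float(d["confidence"]),2)) for d in boxes_of(n,l)])
print(read_t())
E
```

```text
pics
scene {'fx': 364.79500002335556, 'fy': 364.79500002335556, 'cx': 327.42055890026273, 'cy': 201.22568238341876, 'k1': -0.0553555759234627, 'rvec': array([ 1.32435941,  2.22603503, -0.90306486]), 'tvec': array([ 297.97763107, -291.02482473, 1150.91160447])}
crate_lower [([258, 141, 298, 192], 0.79)]
crate_upper [([186, 118, 244, 154], 0.93), ([253, 113, 300, 174], 0.92)]
hub [([481, 203, 500, 229], 0.85), ([422, 228, 439, 248], 0.58), ([455, 216, 475, 242], 0.52)]
mat [([294, 182, 411, 274], 0.68)]
bottle [([374, 255, 409, 313], 0.59)]
wrench [([192, 212, 265, 264], 0.85)]
disc [([288, 253, 348, 304], 0.57)]
lower_lug [([258, 144, 295, 188], 0.88), ([254, 118, 298, 172], 0.69), ([456, 218, 471, 238], 0.4)]
upper_foot [([251, 120, 297, 173], 0.96), ([181, 122, 245, 153], 0.57)]
top {'fx': 391.58260704349095, 'fy': 391.58260704349095, 'cx': 323.18410798648284, 'cy': 200.34753653710803, 'k1': -0.07007536402414379, 'rvec': array([ 2.18338963, -2.15154951,  0.06762879]), 'tvec': array([ -54.19157592,  540.87675669, 1118.55713202])}
crate_lower []
crate_upper [([361, 198, 418, 253], 0.78), ([428, 207, 492, 249], 0.67)]
hub [([223, 226, 231, 232], 0.63), ([242, 139, 266, 164], 0.54), ([238, 209, 251, 218], 0.53), ([205, 247, 216, 257], 0.43)]
mat [([220, 225, 233, 232], 0.71), ([266, 174, 337, 243], 0.69)]
bottle [([243, 139, 268, 163], 0.93)]
wrench [([369, 125, 385, 178], 0.68)]
disc [([285, 129, 325, 168], 0.57)]
lower_lug [([365, 218, 370, 224], 0.48), ([361, 199, 415, 253], 0.37), ([288, 129, 323, 168], 0.2)]
upper_foot [([428, 204, 489, 247], 0.91), ([362, 199, 420, 254], 0.84)]
1.0
```

View pics/scene0.png

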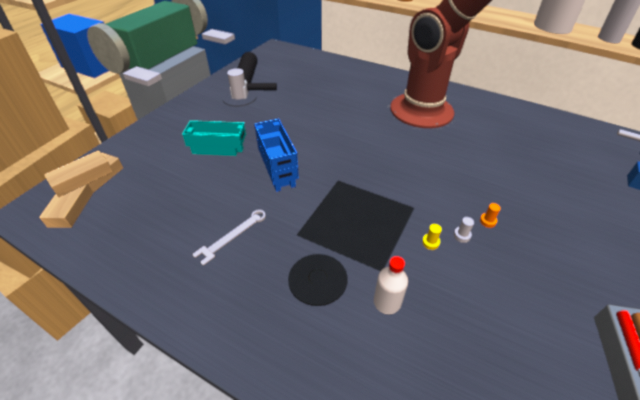

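View pics/top0.png

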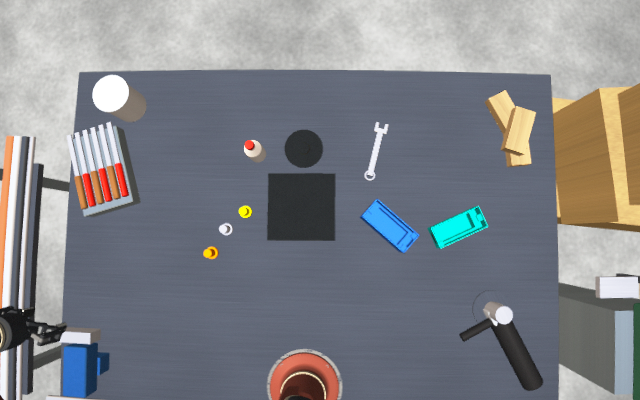

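```bash
python3 - <<'E'
import cv2,numpy as np
a=cv2.imread("pics/top0.png");b=cv2.imread("pics/scene0.png")
A=cv2.resize(a[185:270,350:500],None,fx=5.2,fy=5.2,interpolation=cv2.INTER_CUBIC)
cv2.imwrite("pics/cropA.png",A)
B=cv2.resize(a[195:270,190:280],None,fx=4,fy=4,interpolation=cv2.INTER_CUBIC)
C=cv2.resize(b[190:260,410:510],None,fx=4,fy=4,interpolation=cv2.INTER_CUBIC)
h=np.zeros((300,770,3),np.uint8);h[:300,:360]=B;h[:280,365:765]=C
cv2.imwrite("pics/cropB.png",h)
cv2.imwrite("pics/cropC.png",cv2.resize(b[100:200,170:310],None,fx=5.5,fy=5.5,interpolation=cv2.INTER_CUBIC))
E
```

```text
(no output)
```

View pics/cropA.png

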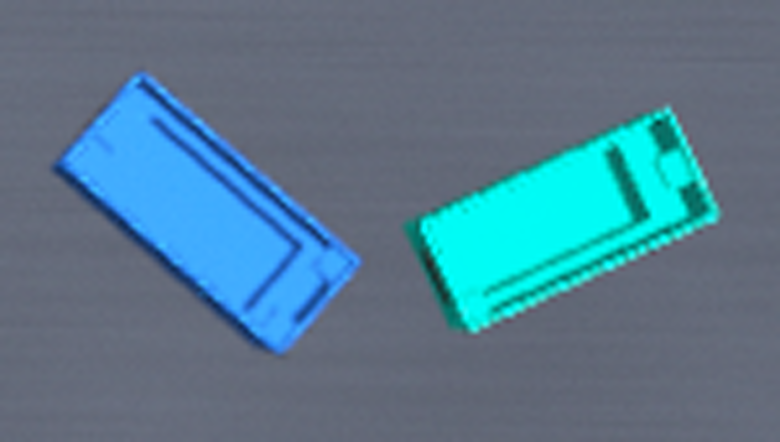

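View pics/cropB.png

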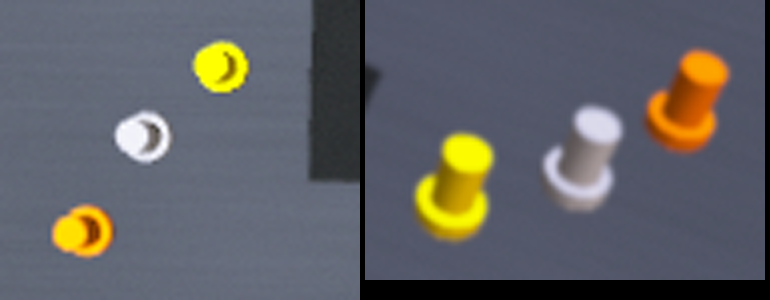

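View pics/cropC.png

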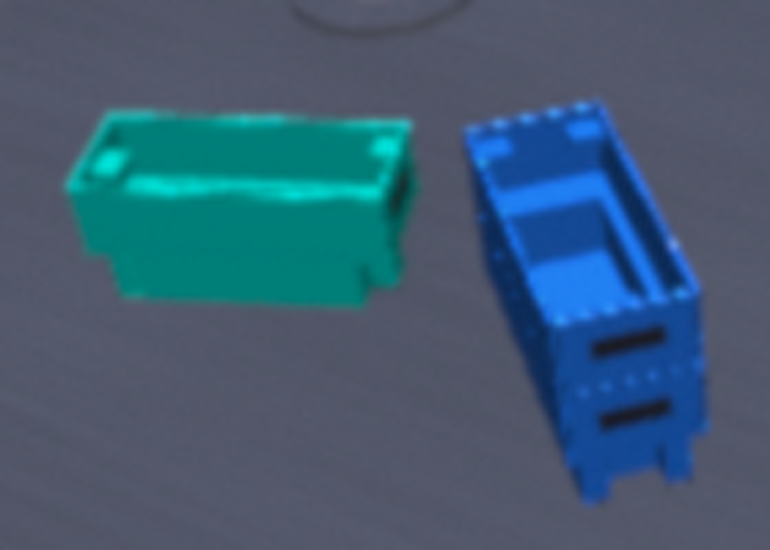

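```bash
cat > h.py <<'E'
import numpy as np, cv2
from scipy.optimize import minimize
def proj(c,P):
    P=np.asarray(P,float); R,_=cv2.Rodrigues(np.asarray(c["rvec"],float))
    q=P@R.T+np.asarray(c["tvec"],float).ravel(); s=q[:,:2]/q[:,2:]
    s=s*(1+c["k1"]*(s**2).sum(1,keepdims=True))
    return s*[c["fx"],c["fy"]]+[c["cx"],c["cy"]]
def ray_at(c,uv,z):
    d=np.array([[c["fx"],0,c["cx"]],[0,c["fy"],c["cy"]],[0,0,1.]])
    s=cv2.undistortPoints(np.array([[uv]],float),d,np.array([c["k1"],0,0,0.])).ravel()
    R,_=cv2.Rodrigues(np.asarray(c["rvec"],float)); t=np.asarray(c["tvec"]).ravel()
    o=-R.T@t; v=R.T@np.array([s[0],s[1],1]); k=(z-o[2])/v[2]; return o+k*v
def box(x0,x1,y0,y1,z0,z1):
    return np.array([[x,y,z] for x in (x0,x1) for y in (y0,y1) for z in (z0,z1)],float)
def crate_parts(dz=0):
    p=[box(-75,75,-32,32,31,70),box(-55.5,55.5,-25.5,25.5,0,34),box(55,68.5,-10,10,0,34),
       box(-68.5,-55,12.5,25.5,0,34),box(-68.5,-55,-25.5,-12.5,0,34)]
    for q in p:q[:,2]+=dz
    return p
def cyl(r,z0,z1):
    a=np.linspace(0,2*np.pi,40,endpoint=False)
    return np.array([[r*np.cos(t),r*np.sin(t),z] for t in a for z in (z0,z1)])
STACK=crate_parts()+crate_parts(39); CRATE=crate_parts()
HUB=[cyl(18,0,12),cyl(12,12,50)]
def render(c,parts,pose,S=4,roi=None):
    x,y,z,yaw=pose; C,Sn=np.cos(yaw),np.sin(yaw); R=np.array([[C,-Sn,0],[Sn,C,0],[0,0,1]])
    l,t,r,b=roi; m=np.zeros(((b-t)*S,(r-l)*S),np.uint8)
    for p in parts:
        uv=(proj(c,p@R.T+[x,y,z])-[l,t]+.5)*S-.5
        cv2.fillConvexPoly(m,cv2.convexHull(np.round(uv*16).astype(np.int32)),1,shift=4)
    return cv2.resize(m.astype(np.float32),(r-l,b-t),interpolation=cv2.INTER_AREA)
def mask(c,kind):
    hsv=cv2.cvtColor(c["image"],cv2.COLOR_RGB2HSV).astype(int); H,Sa,V=hsv[...,0],hsv[...,1],hsv[...,2]
    if kind=="blue": m=(H>100)&(H<125)&(Sa>140)
    if kind=="hub": m=(Sa<70)&(V>115)
    return m.astype(np.float32)
def fit(views,parts,kind,p0,free=(0,1,3),pad=12):
    """views: {name:cap}; p0 start [x,y,z,yaw]"""
    p0=np.array(p0,float); data=[]
    for c in views:
        C,Sn=np.cos(p0[3]),np.sin(p0[3]);R=np.array([[C,-Sn,0],[Sn,C,0],[0,0,1]])
        uv=proj(c,np.vstack(parts)@R.T+p0[:3]); l,t=np.floor(uv.min(0)-pad).astype(int);r,b=np.ceil(uv.max(0)+pad).astype(int)
        l,t=max(l,0),max(t,0);r,b=min(r,640),min(b,400)
        data.append((c,(l,t,r,b),mask(c,kind)[t:b,l:r]))
    sc=np.array([1,1,1,.02])
    def f(q):
        p=p0.copy(); p[list(free)]+=q*sc[list(free)]
        return sum(np.abs(render(c,parts,p,roi=roi)-m).sum()/m.sum().clip(1) for c,roi,m in data)
    best=None;q=np.zeros(len(free))
    for s in (10,4,2):
        sim=np.vstack([q]+[q+s*e for e in np.eye(len(free))])
        o=minimize(f,q,method="Nelder-Mead",options=dict(initial_simplex=sim,xatol=.05,fatol=1e-5,maxiter=250)); q=o.x
    p=p0.copy();p[list(free)]+=q*sc[list(free)]
    return p,o.fun
E
cat > see.py <<'E'
from bench import *
from h import *
a=capture("top");b=capture("scene")
import pickle;pickle.dump((a,b),open("c0.pkl","wb"))
r=lambda v:np.round(v,3)
e=[ray_at(a,p,109) for p in ((366,216),(406,246))]  # rough
p0=ray_at(a,(390,226),90); 
x=ray_at(a,(412,242),109)[:2]-ray_at(a,(369,207),109)[:2]; yaw=np.arctan2(x[1],x[0])
print(p0,yaw)
for vs,n in (((a,b),"both"),((a,),"top"),((b,),"scene")):
    print(n,[r(v) for v in fit(vs,STACK,"blue",[p0[0],p0[1],0,yaw])])
print("z free",[r(v) for v in fit((a,b),STACK,"blue",[p0[0],p0[1],0,yaw],(0,1,2,3))])
h0=ray_at(a,(225,229),10)
for vs,n in (((a,b),"both"),((a,),"top"),((b,),"scene")):
    print("hub",n,[r(v) for v in fit(vs,HUB,"hub",[h0[0],h0[1],0,0],(0,1),pad=5)])
print("hub z free",[r(v) for v in fit((a,b),HUB,"hub",[h0[0],h0[1],0,0],(0,1,2),pad=5)])
for n,u in dict(yellow=(246,212),orange=(212,253),matTL=(268,174),matBR=(335,240),bottle=(253,150)).items(): print(n,r(ray_at(a,u,3)))
E
python3 see.py
```

```text
[ 468.34219982 -230.73603145   90.        ] -2.2439217170326455
both [array([ 469.877, -228.876,    0.   ,   -2.28 ]), np.float64(0.088)]
top [array([ 469.906, -229.509,    0.   ,   -2.278]), np.float64(0.034)]
scene [array([ 469.875, -228.471,    0.   ,   -2.285]), np.float64(0.049)]
z free [array([ 4.69939e+02, -2.28961e+02, -2.62000e-01, -2.27800e+00]), np.float64(0.088)]
hub both [array([452.174, 240.241,   0.   ,   0.   ]), np.float64(1.033)]
hub top [array([437.925, 253.988,   0.   ,   0.   ]), np.float64(0.749)]
hub scene [array([452.16 , 240.251,   0.   ,   0.   ]), np.float64(0.242)]
hub z free [array([456.36 , 240.058,   4.426,   0.   ]), np.float64(1.03)]
yellow [505.28  183.442   3.   ]
orange [381.872 281.83    3.   ]
matTL [620.148 120.712   3.   ]
matBR [426.815 -82.345   3.   ]
bottle [692.82 168.44   3.  ]
```

```bash
python3 - <<'E'
import pickle;from h import *
a,b=pickle.load(open("c0.pkl","rb"))
print(mask(a,"hub")[218:242,210:242].astype(int))
hsv=cv2.cvtColor(a["image"],cv2.COLOR_RGB2HSV);print(hsv[222:238:2,214:238:3])
print(proj(a,np.vstack(HUB)+[452,240,0]).min(0),proj(a,np.vstack(HUB)+[452,240,0]).max(0))
E
```

```text
[[1 1 1 1 1 1 1 1 1 1 1 1 1 1 1 1 1 1 1 1 1 1 1 1 1 1 1 1 1 1 1 1]
 [1 1 1 1 1 1 1 1 1 1 1 1 1 1 1 1 1 1 1 1 1 1 1 1 1 1 1 1 1 1 1 1]
 [1 1 1 1 1 1 1 1 1 1 1 1 1 1 1 1 1 1 1 1 1 1 1 1 1 1 1 1 1 1 1 1]
 [1 1 1 1 1 1 1 1 1 1 1 1 1 1 1 1 1 1 1 1 1 1 1 1 1 1 1 1 1 1 1 1]
 [1 1 1 1 1 1 1 1 1 1 1 1 1 1 1 1 1 1 1 1 1 1 1 1 1 1 1 1 1 1 1 1]
 [1 1 1 1 1 1 1 1 1 1 1 1 1 1 1 1 1 1 1 1 0 1 1 1 1 1 1 1 1 1 1 1]
 [1 1 1 1 1 1 1 1 1 1 1 1 1 1 1 1 1 1 1 1 1 1 1 1 1 1 1 1 1 1 1 1]
 [1 1 1 1 1 1 1 1 1 1 1 1 1 1 1 1 1 1 1 1 1 1 1 1 1 1 1 1 1 1 1 1]
 [1 1 1 1 1 1 1 1 1 1 1 1 1 1 1 1 1 0 0 1 1 1 0 1 1 1 1 1 1 1 1 1]
 [1 1 1 1 1 1 1 1 1 1 1 1 1 1 1 1 1 1 0 0 1 1 1 1 1 1 1 1 1 1 1 1]
 [1 1 1 1 1 1 1 1 1 1 1 1 1 1 1 1 1 1 0 0 1 1 1 0 1 1 1 1 1 1 1 1]
 [0 0 0 0 1 1 0 0 1 1 1 1 1 1 1 1 1 1 0 0 1 1 1 0 1 1 1 1 1 1 1 1]
 [1 1 1 1 1 1 1 1 1 1 1 1 1 1 1 1 1 1 0 1 1 1 1 0 1 1 1 1 1 1 1 1]
 [1 1 1 1 1 1 1 1 1 1 1 1 1 1 1 1 1 1 0 1 1 1 1 1 1 1 1 1 1 1 1 1]
 [1 1 1 1 1 1 1 1 1 1 1 1 1 1 1 1 1 1 1 1 1 1 1 1 1 1 1 1 1 1 1 1]
 [1 1 1 1 1 1 1 1 1 1 1 1 1 1 1 1 1 1 1 1 1 1 1 1 1 1 1 1 1 1 1 1]
 [1 1 1 1 1 1 1 1 1 1 1 1 1 
[... 904 characters left out ...]
0  48 117]
  [110  48 118]
  [116   7 249]
  [113   8 249]
  [124   8 243]
  [  9  24 108]
  [138   8 158]
  [112  46 121]]

 [[110  47 119]
  [110  44 116]
  [117   9 248]
  [116   8 249]
  [120  10 226]
  [ 11  17 123]
  [156   8 154]
  [111  45 120]]

 [[113  43 120]
  [111  43 119]
  [115  29 196]
  [116   7 250]
  [173   7 147]
  [124   9 240]
  [120  19 121]
  [113  42 121]]

 [[111  45 119]
  [110  45 118]
  [111  44 117]
  [114  27 201]
  [118  13 242]
  [123  15 185]
  [110  46 121]
  [111  44 122]]

 [[109  45 119]
  [113  42 121]
  [110  47 120]
  [111  45 120]
  [112  46 121]
  [109  46 122]
  [113  42 122]
  [110  46 122]]]
[218.13217755 223.46248243] [232.86812993 235.68152692]
```

Use low saturation (<30) as the steel mask instead.

```bash
sed -i 's/m=(Sa<70)&(V>115)/m=((Sa<32)\&(V>80))|((Sa<50)\&(V>150))/' h.py; python3 - <<'E'
import pickle;from h import *
a,b=pickle.load(open("c0.pkl","rb"))
h0=[452,240];r=lambda v:np.round(v,2)
for vs,n in (((a,b),"both"),((a,),"top"),((b,),"scene")):
    print("hub",n,[r(v) for v in fit(vs,HUB,"hub",[h0[0],h0[1],0,0],(0,1),pad=5)])
print("hub z free",[r(v) for v in fit((a,b),HUB,"hub",[h0[0],h0[1],0,0],(0,1,2),pad=5)])
from bench import *
# yaws: tool down, jaws y along crate y -> tool x along crate x (either way)
yaw=-2.28
for nm,p in (("crate",[470,-229,73]),("crateHi",[470,-229,230]),("mat",[525,20,40]),("matHi",[525,20,230]),("hub",[452,240,20])):
    for k in range(0,8):
        w=(yaw+k*np.pi/4+np.pi)%(2*np.pi)-np.pi
        q=ik(p,[np.pi,0,w]); print(nm,k,round(w,2),None if q is None else r(q))
print(read_orientation(),read_t())
E
```

```text
hub both [array([454.64, 239.33,   0.  ,   0.  ]), np.float64(0.14)]
hub top [array([454.61, 239.51,   0.  ,   0.  ]), np.float64(0.08)]
hub scene [array([455.27, 239.17,   0.  ,   0.  ]), np.float64(0.06)]
hub z free [array([ 4.5471e+02,  2.3946e+02, -4.2000e-01,  0.0000e+00]), np.float64(0.14)]
crate 0 -2.28 [ 0.48  0.58 -0.1   1.92  0.09  0.64  2.75]
crate 1 -1.49 [-0.23  0.87  1.13  1.94 -0.96  1.   -1.7 ]
crate 2 -0.71 [-0.15  0.77  0.94  1.94 -0.82  0.87 -1.05]
crate 3 0.08 [-0.03  0.67  0.69  1.94 -0.62  0.75 -0.46]
crate 4 0.86 [-0.02  0.67  0.68  1.94 -0.61  0.75  0.31]
crate 5 1.65 [ 0.06  0.63  0.54  1.94 -0.49  0.7   0.98]
crate 6 2.43 [ 0.21  0.59  0.3   1.93 -0.28  0.66  1.55]
crate 7 -3.07 [ 0.37  0.58  0.06  1.93 -0.06  0.64  2.12]
crateHi 0 -2.28 [ 1.11  0.6  -1.15  1.71  0.58  1.22  2.25]
crateHi 1 -1.49 [-0.28  0.59  1.14  1.75 -0.58  1.18 -2.04]
crateHi 2 -0.71 [-0.28  0.59  1.14  1.75 -0.58  1.18 -1.25]
crateHi 3 0.08 [-0.29  0.6   1.16  1.75 -0.6   1.19 -0.45]
crateHi 4 0.86 [-0.27  0.58  1.11  1.75 -0.56  1.17  0.3 ]
crateHi 5 1.65 [-0.22  0.54  1.01  1.75 -0.5
[... 835 characters left out ...]
 0.61  1.74 -0.28  1.06 -0.5 ]
matHi 5 1.65 [-0.38  0.41  0.44  1.74 -0.2   1.04  0.2 ]
matHi 6 2.43 [-0.27  0.39  0.27  1.73 -0.12  1.03  0.91]
matHi 7 -3.07 [-0.17  0.38  0.13  1.73 -0.06  1.03  1.63]
hub 0 -2.28 [-0.36  0.67 -0.26  1.99  0.32  0.53  1.59]
hub 1 -1.49 [-0.23  0.69 -0.46  1.98  0.54  0.58  2.16]
hub 2 -0.71 [-0.11  0.74 -0.66  1.98  0.73  0.67  2.76]
hub 3 0.08 [-0.85  0.71  0.5   2.   -0.61  0.58 -1.43]
hub 4 0.86 [-0.76  0.68  0.36  2.   -0.45  0.54 -0.8 ]
hub 5 1.65 [-0.67  0.66  0.2   2.   -0.26  0.51 -0.2 ]
hub 6 2.43 [-0.57  0.65  0.05  1.99 -0.07  0.49  0.4 ]
hub 7 -3.07 [-0.47  0.65 -0.1   1.99  0.12  0.5   1.  ]
[-3.14159099e+00 -3.86167249e-05  2.78784825e+00] 1.1
```

Candidates, with pixels in the top view:
- **Crate stack:** blue, two high, at (390,226). The turquoise single crate at (459,228) is the look-alike.
- **Hub:** steel white-grey at (225,229). Yellow (245,212) and orange (210,253) are look-alikes.

The crops confirm the blue stack and the steel hub. In the scene view the two lugs are at the end nearer the robot and the two corner feet at the far end, so crate +x points at yaw ≈ -2.28.

```bash
python3 - <<'E'
from bench import *
import numpy as np, cv2
o=[np.pi,0,-2.28+np.pi]
reach([470,-229,230],o); 
servo_line([470,-229,135],o,velocity=200)
print(servo_line([470,-229,74],o,velocity=80,until_force=8))
print(read_ee_pos(),read_contact_force(),read_t())
grip(0.0,40); print("open",read_opening())
print(read_ee_pos(),read_contact_force())
servo_line([470,-229,82],o,velocity=30);print(read_contact_force())
servo_line([470,-229,135],o,velocity=100)
c=capture("top");d=capture("scene");import pickle;pickle.dump((c,d),open("c1.pkl","wb"))
print(read_opening(),read_contact_force(),read_t())
A=cv2.resize(c["image"][170:280,330:470],None,fx=4,fy=4);B=cv2.resize(d["image"][80:220,210:360],None,fx=4,fy=4)
cv2.imwrite("pics/l1.png",A[:,:,::-1]);cv2.imwrite("pics/l1s.png",B[:,:,::-1])
E
```

```text
False
[ 470.20436487 -229.43886545   74.29091859] [-0.23496903  0.45727718  0.04153982] 5.7083
open -0.00018600848959410222
[ 469.98239674 -228.99384803   73.99594811] [ 0.29072654 -0.494287    0.7860854 ]
[ 0.07850726 -0.98648453 -0.53615726]
0.0010979016126151078 [ 0.36429117  0.31879506 -0.04556216] 7.675
```

View pics/l1s.png

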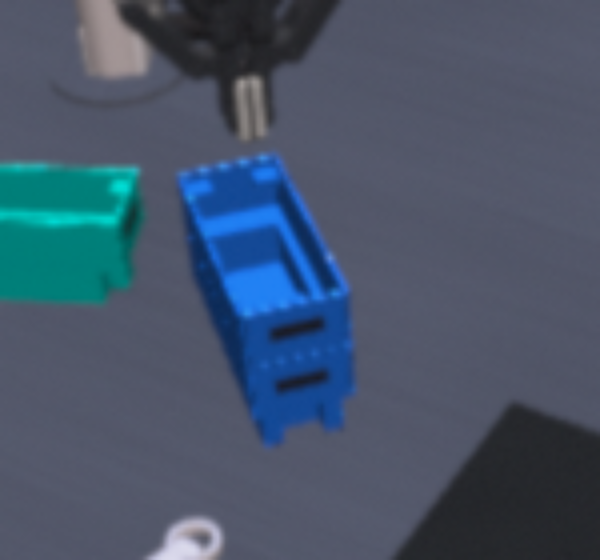

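View pics/l1.png

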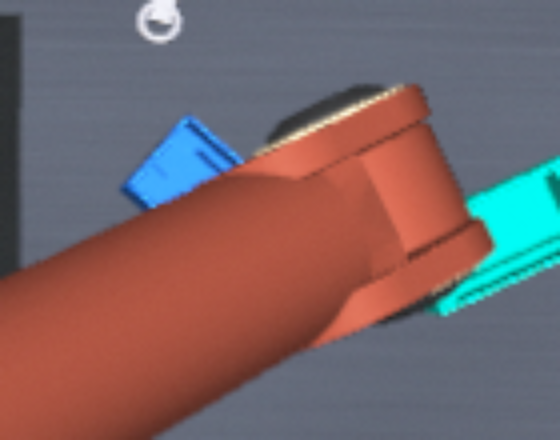

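```bash
python3 - <<'E'
import pickle;from h import *
a,b=pickle.load(open("c1.pkl","rb"))
for c in (a,b): print(proj(c,[[470,-229,135],[470,-229,70],[0,0,0],[100,0,0],[0,100,0]]))
a,b=pickle.load(open("c0.pkl","rb"))
for c in (a,b): print(proj(c,[[470,-229,135],[225,610,192],[470,-229,70]]), c["rvec"],c["tvec"])
from bench import *
print(read_joint_positions(), read_ee_pos(),read_orientation())
E
```

```text
[[391.89465672 225.01882818]
 [388.30640831 225.53292671]
 [304.52677638 386.56313987]
 [305.09598149 351.99203518]
 [270.27295525 385.52213304]]
[[273.1524217  127.2252909 ]
 [275.67878847 149.76623061]
 [421.18333054 109.65070715]
 [410.92663459 125.08147253]
 [452.14992791 118.30411786]]
[[391.89465672 225.01882818]
 [ 62.99722117 314.69674027]
 [388.30640831 225.53292671]] [ 2.18338963 -2.15154951  0.06762879] [ -54.19157592  540.87675669 1118.55713202]
[[273.1524217  127.2252909 ]
 [696.06208936 163.28087495]
 [275.67878847 149.76623061]] [ 1.32435941  2.22603503 -0.90306486] [ 297.97763107 -291.02482473 1150.91160447]
[-0.19568485  0.68106405  1.00167399  1.88195666 -0.69438124  0.97676379
  0.41422599] [ 469.58842538 -228.46697624  134.29061017] [-3.14000579e+00  1.39877184e-04  8.61637247e-01]
```

```bash
python3 - <<'E'
import pickle,cv2
a,b=pickle.load(open("c1.pkl","rb"))
cv2.imwrite("pics/f1.png",a["image"][:,:,::-1]);cv2.imwrite("pics/f1s.png",b["image"][:,:,::-1])
E
```

```text
(no output)
```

View pics/f1.png

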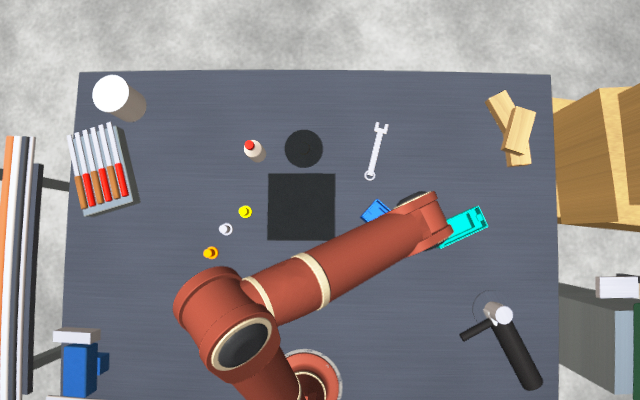

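View pics/f1s.png

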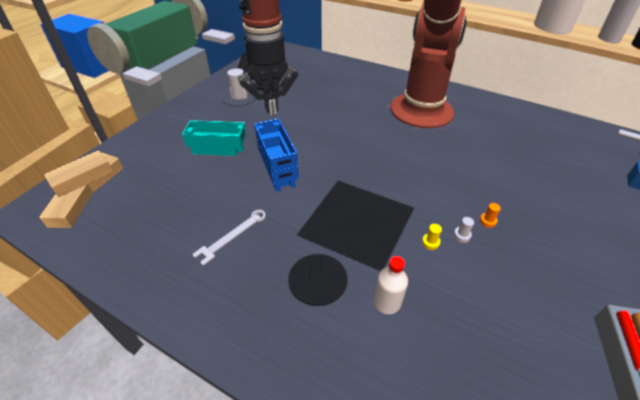

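```bash
python3 - <<'E'
from bench import *
from h import *
o=[np.pi,0,0.3]
servo_line([470,-229,200],velocity=200)
reach([500,20,120],o)
c=capture("top");d=capture("scene")
p=read_ee_pos();print(p,read_orientation(),read_opening())
for n,v in (("top",c),("scene",d)):
    uv=proj(v,[p])[0];print(n,uv)
    im=v["image"][:,:,::-1].copy();u,w=np.round(uv).astype(int)
    x0,y0=max(u-60,0),max(w-70,0)
    k=cv2.resize(im[y0:y0+110,x0:x0+120],None,fx=5,fy=5,interpolation=cv2.INTER_CUBIC)
    cv2.circle(k,(int((uv[0]-x0+.5)*5),int((uv[1]-y0+.5)*5)),4,(0,255,0),1)
    cv2.imwrite(f"pics/t2{n}.png",k);print(x0,y0)
print(servo_line([500,20,4],o,velocity=60,until_force=5))
print(read_ee_pos(),read_contact_force(),read_t())
E
```

```text
[500.27045246  18.0762174  120.53573216] [ 3.14053162e+00 -9.07005834e-04  2.97229575e-01] -0.002381656110689978
top [297.97088916 212.37951766]
238 142
scene [365.40840892 173.7068047 ]
305 104
False
[500.20054663  19.99225204   4.22490038] [ 0.25966596  1.06411944 -0.23606882] 11.3583
```

View pics/t2scene.png

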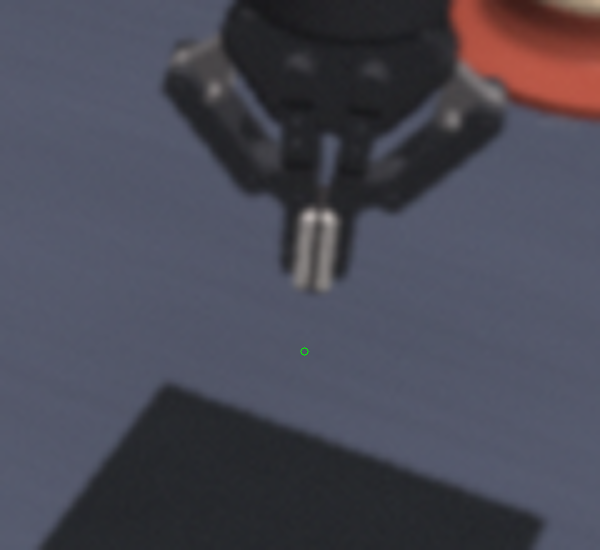

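View pics/t2top.png

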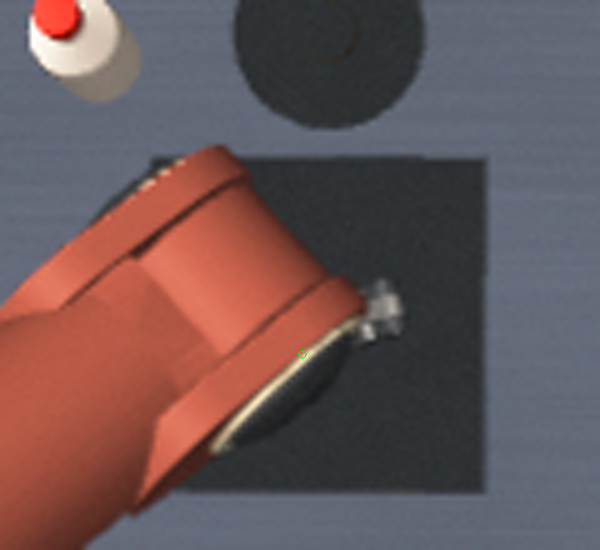

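```bash
python3 - <<'E'
from bench import *
from h import *
d=capture("scene");p=read_ee_pos()
uv=proj(d,[p])[0];print(p,uv)
im=d["image"][:,:,::-1];u,w=np.round(uv).astype(int);x0,y0=u-60,w-70
k=cv2.resize(im[y0:y0+110,x0:x0+120],None,fx=5,fy=5,interpolation=cv2.INTER_CUBIC);cv2.circle(k,(int((uv[0]-x0+.5)*5),int((uv[1]-y0+.5)*5)),4,(0,255,0),1)
cv2.imwrite("pics/t3.png",k);print(x0,y0)
print(servo_line([500,20,-45],velocity=50,until_force=4))
p=read_ee_pos();print(p,read_contact_force(),read_t())
d=capture("scene");uv=proj(d,[p])[0];u,w=np.round(uv).astype(int);x0,y0=u-60,w-70;im=d["image"][:,:,::-1]
k=cv2.resize(im[y0:y0+110,x0:x0+120],None,fx=5,fy=5,interpolation=cv2.INTER_CUBIC);cv2.circle(k,(int((uv[0]-x0+.5)*5),int((uv[1]-y0+.5)*5)),4,(0,255,0),1)
cv2.imwrite("pics/t4.png",k);print(x0,y0,uv)
E
```

```text
[500.15940637  20.00562138   4.21190566] [361.9402984  212.44303871]
302 142
True
[499.5707266   20.04784585 -35.85641404] [-0.52267932  0.18811126  4.92014988] 12.1667
301 154 [360.74830024 223.81484055]
```

View pics/t3.png

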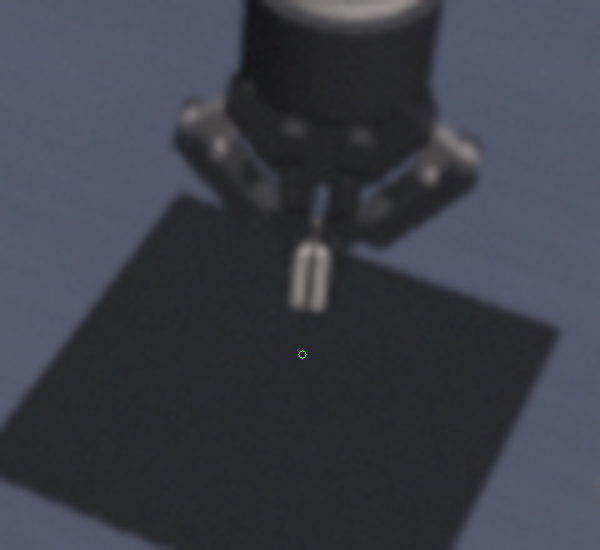

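View pics/t4.png

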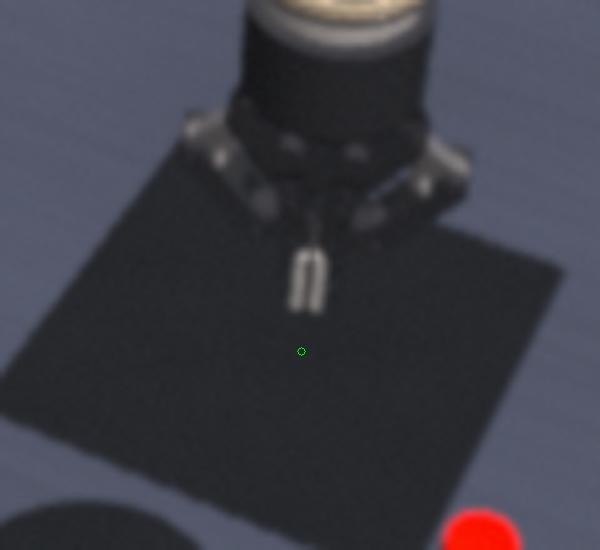

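```bash
python3 - <<'E'
import pickle;from h import *
a,b=pickle.load(open("c1.pkl","rb"))
# visible front-lower face of tips; tip px
for uv,z,p in (((361.9,215.9),3,(499.6,20.05)),((363.6,203.6),43,(500.2,20)),((367.1,161.5),159.5,(500.3,18.1)),((272.8,113.9),173.3,(469.6,-228.5))):
    print(ray_at(b,uv,z)[:2]-p)
E
```

```text
[9.25400194 3.9197007 ]
[8.34533407 4.52687601]
[7.44265789 3.41144468]
[2.85294043 4.56190244]
```

The reported TCP sits about 39 mm below the real fingertips: shut tips met the mat (z = 3) at a reading of -35.9, and both camera views agree. I'll correct every height by -39.

```bash
cat >> h.py <<'E'
DZ=-39.0
def crop(c,uv,name,w=120,h=110,s=5):
    u,v=np.round(uv).astype(int);x0=min(max(u-w//2,0),640-w);y0=min(max(v-h//2,0),400-h)
    cv2.imwrite(name,cv2.resize(c["image"][y0:y0+h,x0:x0+w,::-1],None,fx=s,fy=s,interpolation=cv2.INTER_CUBIC));print(name,x0,y0)
E
python3 - <<'E'
from bench import *
from h import *
import pickle
o=[np.pi,0,-2.28+np.pi]
servo_line([500,20,120],velocity=300)
grip(1.0)
reach([470,-229,150],o)
print(servo_line([470,-229,73+DZ],o,velocity=90,until_force=8))
print(read_ee_pos(),read_contact_force())
d=capture("scene");crop(d,(275,145),"pics/g1.png");pickle.dump(d,open("c2.pkl","wb"));print(read_t())
E
```

```text
False
[ 470.37075578 -229.31030506   34.5262083 ] [-0.51109425  0.57637703 -0.10285466]
pics/g1.png 215 90
16.15
```

View pics/g1.png

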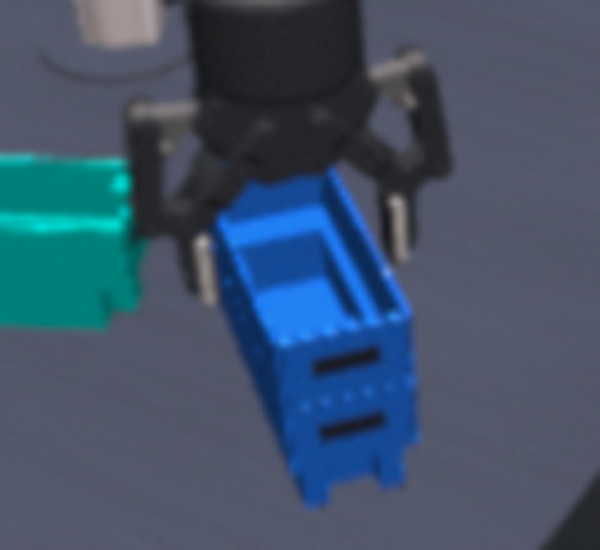

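```bash
python3 - <<'E'
from bench import *
from h import *
import pickle
o=[np.pi,0,-2.28+np.pi]
grip(0.0,40);print(read_opening(),read_ee_pos(),read_contact_force())
servo_line([470,-229,83+DZ],o,velocity=40);print(read_contact_force())
servo_line([470,-229,135+DZ],o,velocity=120)
hold(.1)
d=capture("scene");crop(d,(275,135),"pics/g2.png");pickle.dump(d,open("c3.pkl","wb"));print(read_contact_force(),read_opening(),read_t())
E
```

```text
0.7393229238281147 [ 470.4443373  -229.27925358   34.52478091] [ 0.97458967 -0.3657937   3.99930209]
[-0.04318433 -0.59984343 -3.40547648]
pics/g2.png 215 80
[-0.36652728 -0.0187771  -1.84501398] 0.7438833508441502 17.6167
```

View pics/g2.png

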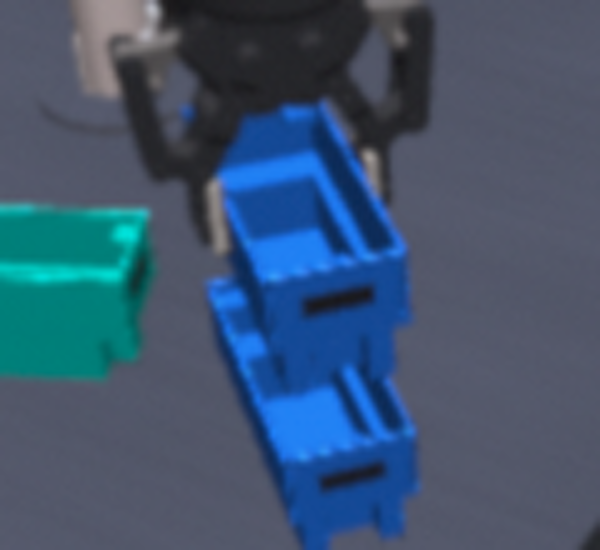

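```bash
python3 - <<'E'
from bench import *
from h import *
import pickle
servo_line([470,-229,190+DZ],velocity=250)
o=[np.pi,0,np.pi]
reach([525,5,150+DZ],o)
servo_line([525,5,60+DZ],o,velocity=150)
print(servo_line([525,5,33+DZ],o,velocity=40,until_force=4),read_ee_pos(),read_contact_force())
grip(1.0)
servo_line([525,5,170+DZ],o,velocity=300)
# jaws along the line perpendicular to look-alike row
y=np.array([505.,183]);g=np.array([382.,282]);v=g-y;th=np.arctan2(v[1],v[0]) # tool x along row
th=th if abs(th)<np.pi/2 else th-np.sign(th)*np.pi
print(th)
for w in (th,th+np.pi if th<0 else th-np.pi):
    print(w,ik([454.7,239.4,20+DZ],[np.pi,0,w]))
a=capture("top");b=capture("scene");pickle.dump((a,b),open("c4.pkl","wb"))
crop(b,(310,180),"pics/p1.png",w=200,h=140,s=4);print(read_t())
E
```

```text
True [524.82296206   5.13321     -1.65522073] [ 0.64131186 -0.74003729  4.72047487]
-0.6777082925646276
-0.6777082925646276 [-0.15234168  0.79985772 -0.58616887  1.99436708  0.79446501  0.58967981
  2.74661896]
2.4638843610251655 [-0.7666042   0.75845839  0.37079251  2.01356983 -0.57899822  0.47290359
  0.92861272]
pics/p1.png 210 110
21.625
```

View pics/p1.png

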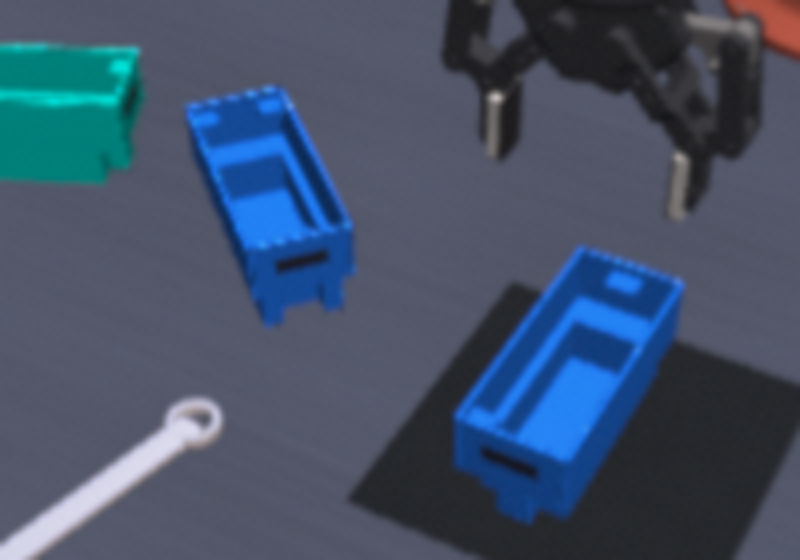

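```bash
python3 - <<'E'
import pickle;from h import *
a,b=pickle.load(open("c4.pkl","rb"));r=lambda v:np.round(v,3)
cv2.imwrite("pics/f4.png",a["image"][:,:,::-1])
print("low scene",[r(v) for v in fit((b,),CRATE,"blue",[470,-229,0,-2.28])])
print("low scene z",[r(v) for v in fit((b,),CRATE,"blue",[470,-229,0,-2.28],(0,1,2,3))])
print("low top",[r(v) for v in fit((a,),CRATE,"blue",[470,-229,0,-2.28])])
print("up scene",[r(v) for v in fit((b,),CRATE,"blue",[525,5,3,0],pad=8)])
E
```

```text
low scene [array([ 469.951, -228.425,    0.   ,   -2.285]), np.float64(0.046)]
low scene z [array([ 466.203, -231.175,   -3.799,   -2.284]), np.float64(0.043)]
low top [array([ 470.079, -229.064,    0.   ,   -2.272]), np.float64(0.035)]
up scene [array([ 5.26767e+02,  5.83500e+00,  3.00000e+00, -2.00000e-03]), np.float64(0.038)]
```

View pics/f4.png

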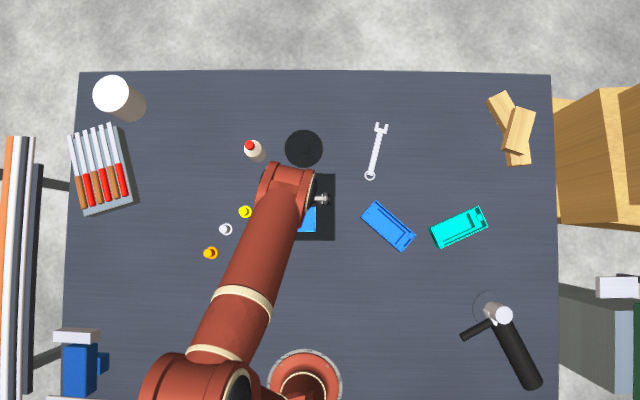

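```bash
python3 - <<'E'
from bench import *
from h import *
import pickle
o=[np.pi,0,2.43]
reach([454.7,239.4,140+DZ],o)
print(servo_line([454.7,239.4,18+DZ],o,velocity=120,until_force=6),read_ee_pos())
grip(0.0,60);print(read_opening(),read_contact_force())
servo_line([454.7,239.4,60+DZ],o,velocity=100)
hold(.1);print(read_contact_force(),read_opening())
servo_line([454.7,239.4,190+DZ],o,velocity=250)
reach([470,-228.8,190+DZ],o)
a=capture("top");b=capture("scene");pickle.dump((a,b),open("c5.pkl","wb"))
crop(b,(280,130),"pics/h1.png",w=160,h=140,s=4);print(read_t(),read_ee_pos(),read_opening())
E
```

```text
False [455.34981398 239.48968669 -20.41365033]
0.2508444615241054 [-1.45925783 -0.16205625  3.14702405]
[-1.23202164 -0.58405969 -2.01094145] 0.25373921756404494
pics/h1.png 200 60
27.5083 [ 470.75884529 -227.14307067  150.77106172] 0.25580753379800814
```

View pics/h1.png

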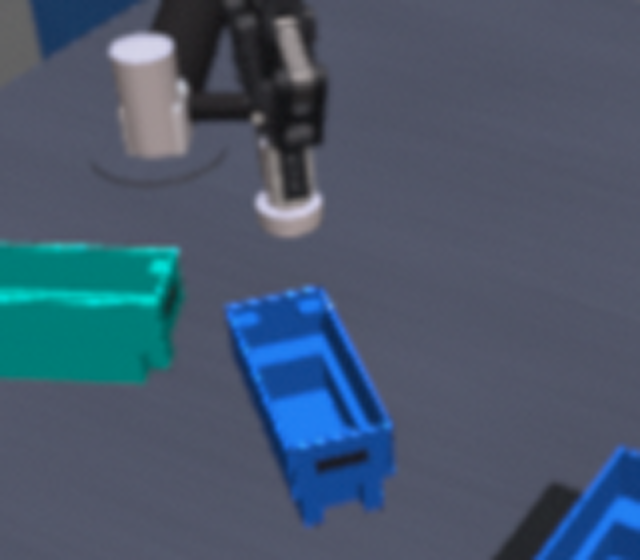

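```bash
python3 - <<'E'
import pickle;from h import *
a,b=pickle.load(open("c5.pkl","rb"))
for z in (171,173):
    uv=proj(b,cyl(18,0,12)+[470.7,-227.2,z]);print(uv.min(0),uv.max(0))
m=mask(b,"hub")[105:122,258:290].astype(int)
for r in m: print("".join(map(str,r)))
for p in ((470.7,-227.2),):
    print(fit((b,),[cyl(18,0,12)],"hub",[470.7,-227.2,172,0],(0,1),pad=0))
E
```

```text
[263.42567692 105.07179312] [280.20996629 118.47758618]
[263.32434819 104.28476856] [280.13829273 117.69566175]
00000000111110000001100000000000
00000000111110000001100000000000
00000000111110000001100000000000
00000001111110000001110000000000
00000011111110000111111000000000
00000011111111111111111000000000
00000011111111111111111000000000
00000011111111111111111000000000
00000011111111111111111000000000
00000011111111111111111000000000
00000011111111111111111000000000
00000001111111111111110000000000
00000001111111111111100000000000
00000000011111111111000000000000
00000000000111111000000000000000
00000000000000000000000000000000
00000000000000000000000000000000
(array([ 473.39905912, -224.81993142,  172.        ,    0.        ]), np.float64(0.24838082492351532))
```

```bash
python3 - <<'E'
from bench import *
from h import *
import pickle
o=[np.pi,0,2.43]
servo_line([470,-228.8,95+DZ],o,velocity=150)
print(servo_line([470,-228.8,40+DZ],o,velocity=80,until_force=6),read_ee_pos()[2]-DZ,read_contact_force())
print(servo_line([470,-228.8,15+DZ],o,velocity=30,until_force=4),read_ee_pos(),read_ee_pos()[2]-DZ,read_contact_force())
d=capture("scene");crop(d,(275,140),"pics/h2.png");print(read_t())
E
```

```text
False 40.287271685967625 [-0.29695873  0.21465254 -1.90086241]
True [ 469.93219443 -228.62661432  -17.6510041 ] 21.348995904648124 [-0.14677916  0.36597368  4.26499147]
pics/h2.png 215 85
29.8083
```

View pics/h2.png

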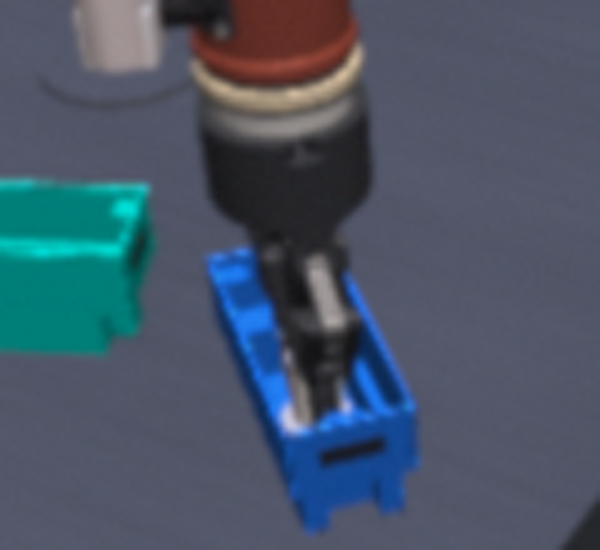

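```bash
python3 - <<'E'
from bench import *
from h import *
import pickle
grip(0.6);hold(.1);print(read_opening(),read_contact_force())
servo_line([470,-228.8,60+DZ],velocity=100)
servo_line([470,-228.8,170+DZ],velocity=250)
grip(1.0)
reach([526,5.5,160+DZ],[np.pi,0,0])
hold(.1)
a=capture("top");b=capture("scene");pickle.dump((a,b),open("c6.pkl","wb"))
crop(b,(310,180),"pics/h3.png",w=200,h=140,s=4);crop(a,(385,225),"pics/h3t.png",w=110,h=80,s=7);print(read_t())
r=lambda v:np.round(v,3)
print(read_t(),r(read_joint_positions()))
print("low top",[r(v) for v in fit((a,),CRATE,"blue",[470,-229,0,-2.28])])
print("low scene",[r(v) for v in fit((b,),CRATE,"blue",[470,-229,0,-2.28])])
print("up scene",[r(v) for v in fit((b,),CRATE,"blue",[526,5,3,0],pad=8)])
E
```

```text
0.6033623235677055 [-0.15844877 -0.77410564 -0.46747484]
pics/h3.png 210 110
pics/h3t.png 330 185
34.225
34.225 [-0.704  0.776  1.133  1.889 -0.827  1.041 -0.783]
low top [array([ 470.144, -229.116,    0.   ,   -2.276]), np.float64(0.156)]
low scene [array([ 470.   , -228.381,    0.   ,   -2.282]), np.float64(0.198)]
up scene [array([ 5.26172e+02,  5.51900e+00,  3.00000e+00, -1.00000e-03]), np.float64(0.037)]
```

View pics/h3.png

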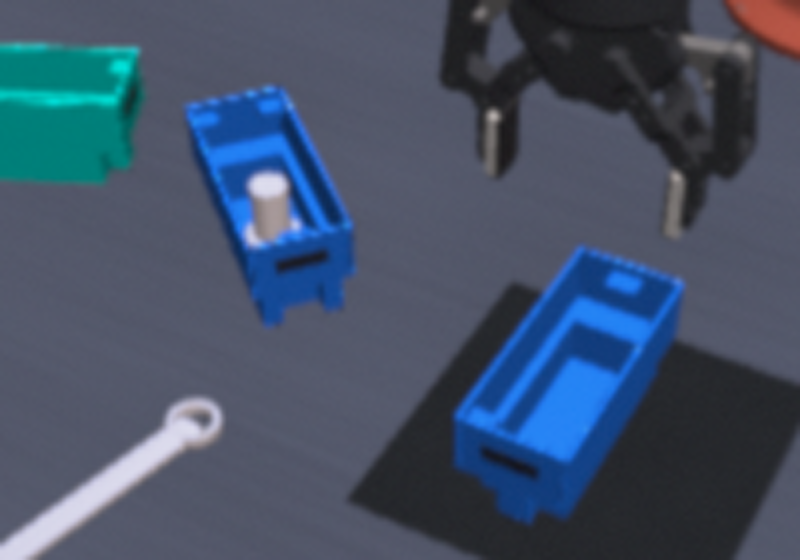

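View pics/h3t.png

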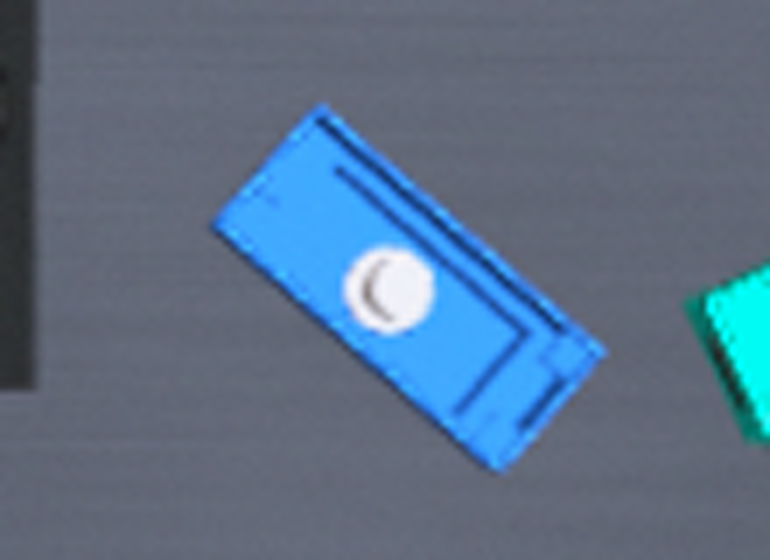

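```bash
python3 - <<'E'
from bench import *
from h import *
import pickle
o=[np.pi,0,0]
print(servo_line([526.2,5.3,39+DZ],o,velocity=110,until_force=8),read_ee_pos())
grip(0.0,40);print(read_opening(),read_ee_pos(),read_contact_force())
servo_line([526.2,5.3,60+DZ],o,velocity=80)
servo_line([526.2,5.3,190+DZ],o,velocity=250)
o=[np.pi,0,-2.278+np.pi]
reach([470.1,-228.9,190+DZ],o)
servo_line([470.1,-228.9,125+DZ],o,velocity=150)
hold(.3)
b=capture("scene");a=capture("top");pickle.dump((a,b),open("c7.pkl","wb"))
p=read_ee_pos();print(p,read_orientation(),read_contact_force(),read_opening(),read_t())
crop(b,(275,135),"pics/s1.png")
z0=p[2]-DZ-36
print([np.round(v,3) for v in fit((b,),CRATE+[q+[0,0,0] for q in []],"blue",[470,-229,z0,.863],pad=3)])
E
```

```text
False [526.73418368   5.08366312   0.60920567]
0.7468321855404546 [526.70115382   5.05334313   0.74389503] [-0.69605817 -1.03550562  4.16483486]
[ 470.36506411 -228.99181609   86.45697604] [ 3.14075810e+00 -4.23074865e-04  8.63655228e-01] [-0.45104134  0.14842891 -2.45445807] 0.7396373427559223 38.9
pics/s1.png 215 80
[array([ 490.024, -209.336,   89.457,    0.656]), np.float64(0.227)]
```

View pics/s1.png

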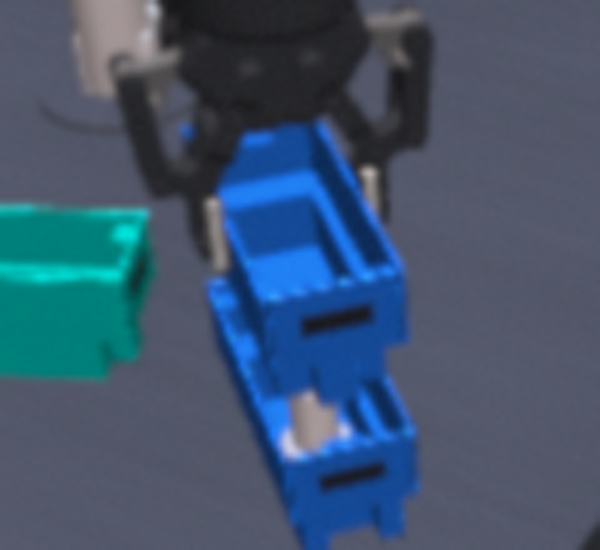

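```bash
cat > fit2.py <<'E'
import pickle;from h import *
a,b=pickle.load(open("c7.pkl","rb"))
roi=(240,118,310,200);l,t,r_,bt=roi
m=np.maximum(mask(b,"blue"),mask(b,"hub"))[t:bt,l:r_]
W=np.ones_like(m);W[:136-t,:262-l]=0;W[:122-t,283-l:]=0
low=render(b,CRATE,[470,-228.38,0,-2.282],roi=roi)
def f(q):
    u=render(b,CRATE,[q[0],q[1],88.7,.8636+q[2]*.01],roi=roi)
    return (np.abs(np.maximum(u,low)-m)*W).sum()
for s in ([470,-228.4,0],[473,-226,0],[467,-231,0]):
    o=minimize(f,s,method="Nelder-Mead",options=dict(initial_simplex=np.vstack([s]+[np.array(s)+3*e for e in np.eye(3)]),xatol=.05,fatol=.01))
    d=o.x[:2]-[470,-228.38];c=np.array([np.cos(.8636),np.sin(.8636)]);print(o.x,o.fun,"along",d@c,"across",d@[-c[1],c[0]])
print(f([470,-228.38,0]))
E
python3 fit2.py
```

```text
[ 4.68502508e+02 -2.30874278e+02 -3.83355934e-01] 143.75 along -2.8690444453694877 across -0.4821714318753305
[ 468.23213153 -231.01422343   -0.53101271] 144.0625 along -3.1510938897090033 across -0.3675585649416082
[ 4.68793210e+02 -2.30808273e+02  1.65717145e-01] 143.625 along -2.62999814427578 across -0.6602757259866194
152.5
```

```bash
python3 - <<'E'
import pickle;from h import *
a,b=pickle.load(open("c7.pkl","rb"))
im=a["image"][:,:,::-1].copy()
x0,y0,w,h,s=340,180,90,80,8
k=cv2.resize(im[y0:y0+h,x0:x0+w],None,fx=s,fy=s,interpolation=cv2.INTER_CUBIC)
# rim outlines: lower z=70 at top-fit pose; upper z=158.7 predicted
for (x,y,yaw,z),col in (((470.1,-229.1,-2.276,70),(0,255,255)),((470.1,-229.1,.8656,158.7),(0,0,255)),((468.3,-231.3,.8656,158.7),(0,255,0))):
    R=np.array([[np.cos(yaw),-np.sin(yaw)],[np.sin(yaw),np.cos(yaw)]])
    c=np.array([[75,32],[75,-32],[-75,-32],[-75,32]])@R.T+[x,y]
    uv=(proj(a,np.c_[c,[z]*4])-[x0,y0]+.5)*s
    cv2.polylines(k,[uv.astype(np.int32)],True,col,1)
cv2.imwrite("pics/s1t.png",k)
E
```

```text
(no output)
```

View pics/s1t.png

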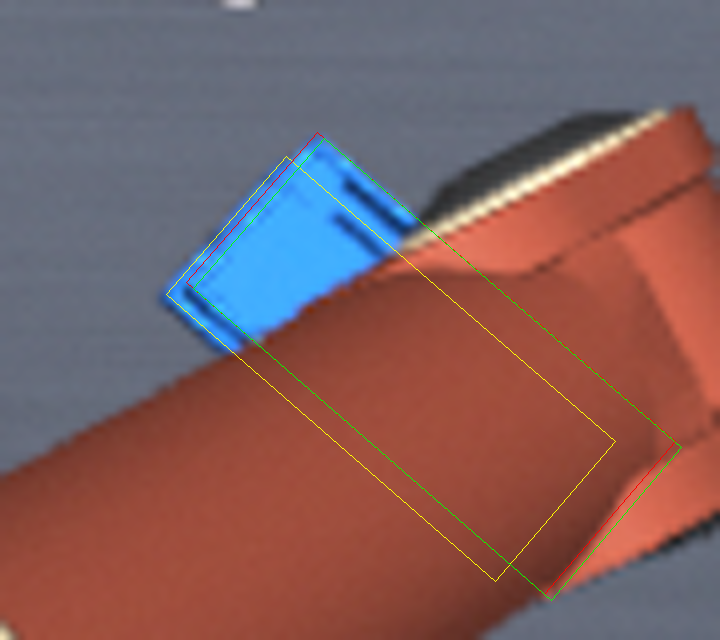

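```bash
cat > fit3.py <<'E'
import pickle;from h import *
def run(a,z,low0=(470.1,-229.1,-2.276)):
    roi=(352,190,396,226);l,t,r_,bt=roi
    m=mask(a,"blue")[t:bt,l:r_]
    # ignore the arm: reddish/dark pixels
    im=a["image"][t:bt,l:r_].astype(int); arm=((im[...,0]>im[...,2]-6)|(im.max(2)<70)).astype(np.uint8)
    arm=cv2.morphologyEx(arm,cv2.MORPH_OPEN,np.ones((3,3),np.uint8));W=1-cv2.dilate(arm,np.ones((3,3),np.uint8)).astype(float)
    low=render(a,CRATE,[low0[0],low0[1],0,low0[2]],roi=roi)
    c=np.array([np.cos(low0[2]+np.pi),np.sin(low0[2]+np.pi)]);n=np.array([-c[1],c[0]])
    def f(q):
        p=np.array(low0[:2])+q[0]*c+q[1]*n
        return (np.abs(np.maximum(render(a,CRATE,[*p,z,low0[2]+np.pi],roi=roi),low)-m)*W).sum()
    for s in ([0,0],[-4,1],[4,-1]):
        o=minimize(f,s,method="Nelder-Mead",options=dict(initial_simplex=np.array([s,[s[0]+3,s[1]],[s[0],s[1]+3]]),xatol=.05,fatol=.01));print("top along,across",np.round(o.x,2),round(o.fun,2))
    print([ (k,round(f([k,0]),1)) for k in (-4,-3,-2,-1,0,1,2)])
    cv2.imwrite("pics/W.png",cv2.resize((np.dstack([m*255,W*255,low*255])).astype(np.uint8),None,fx=10,fy=10,interpolation=0))
if __name__=="__main__":
    a,b=pickle.load(open("c7.pkl","rb"));run(a,88.7)
E
python3 fit3.py
```

```text
top along,across [-0.74  0.59] 17.62
top along,across [-1.33  0.36] 17.62
top along,across [-0.96  0.29] 17.62
[(-4, np.float64(21.6)), (-3, np.float64(20.6)), (-2, np.float64(19.2)), (-1, np.float64(18.8)), (0, np.float64(19.6)), (1, np.float64(21.4)), (2, np.float64(23.7))]
```

View pics/W.png

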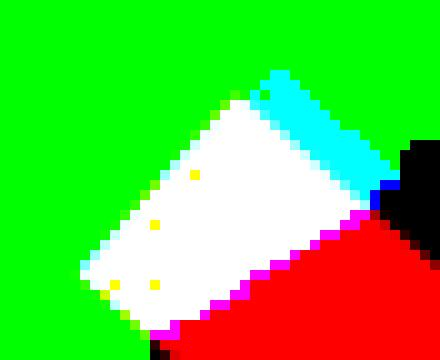

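```bash
python3 - <<'E'
from bench import *
from h import *
import pickle
o=[np.pi,0,-2.278+np.pi]
servo_line([470.95,-227.9,75],o,velocity=60)
print(servo_line([470.95,-227.9,57],o,velocity=25,until_force=4),read_ee_pos(),read_contact_force(),read_t())
b=capture("scene");a=capture("top");pickle.dump((a,b),open("c8.pkl","wb"))
crop(b,(275,140),"pics/s2.png")
from fit3 import run
run(a,63)
E
```

```text
True [ 470.90710089 -227.7852004    60.7076034 ] [-0.14895022  0.61079948  4.34449955] 39.8083
pics/s2.png 215 85
top along,across [0.41 0.77] 13.75
top along,across [0.24 0.98] 13.81
top along,across [-0.18  0.89] 13.81
[(-4, np.float64(19.4)), (-3, np.float64(18.6)), (-2, np.float64(17.6)), (-1, np.float64(16.8)), (0, np.float64(16.1)), (1, np.float64(15.3)), (2, np.float64(18.9))]
```

View pics/s2.png

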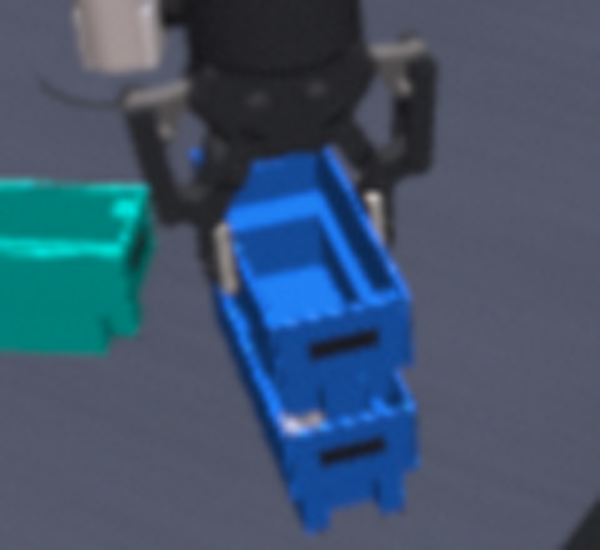

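Contact came at a reading of 60.7, exactly the height expected for standing on the lugs. I'll let go and check.

```bash
python3 - <<'E'
from bench import *
from h import *
import pickle
grip(1.0);hold(.1)
servo_line([470.95,-227.9,170],velocity=200)
reach([520,150,170],[np.pi,0,0.3])
b=capture("scene");a=capture("top");pickle.dump((a,b),open("c9.pkl","wb"));print(read_t())
crop(b,(275,140),"pics/s3.png");crop(a,(390,225),"pics/s3t.png",w=110,h=80,s=7)
S2=[q.copy() for q in CRATE]
R=np.diag([-1.,-1,1])
def stk(dx,dz): return CRATE+[q@R+[dx,0,dz] for q in CRATE]
for n,v in (("top",(a,)),("scene",(b,)),("both",(a,b))):
    print(n,[np.round(x,3) for x in fit(v,stk(0,63),"blue",[470,-229,0,-2.28])])
for dz in (55,59,63,67,71): print(dz,round(fit((a,b),stk(0,dz),"blue",[470,-229,0,-2.28])[1],3))
for dx in (-6,-3,3,6): print("dx",dx,round(fit((a,b),stk(dx,63),"blue",[470,-229,0,-2.28])[1],3))
E
```

```text
42.5833
pics/s3.png 215 85
pics/s3t.png 335 185
top [array([ 470.283, -228.702,    0.   ,   -2.27 ]), np.float64(0.039)]
scene [array([ 469.787, -228.322,    0.   ,   -2.286]), np.float64(0.061)]
both [array([ 469.814, -228.824,    0.   ,   -2.282]), np.float64(0.102)]
55 0.142
59 0.115
63 0.102
67 0.128
71 0.167
dx -6 0.112
dx -3 0.101
dx 3 0.124
dx 6 0.153
```

View pics/s3.png

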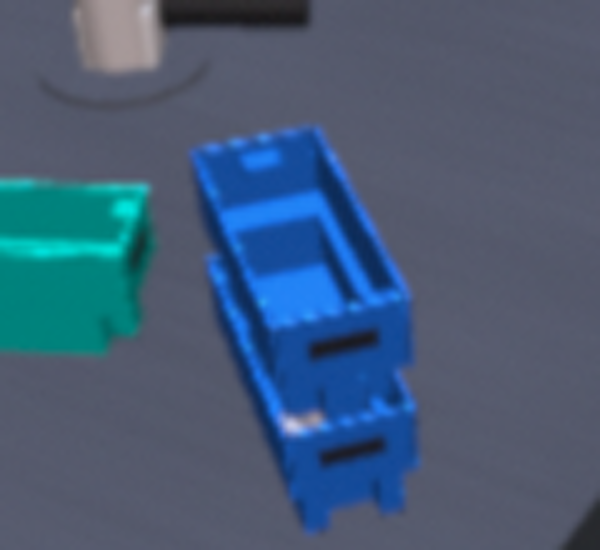

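View pics/s3t.png

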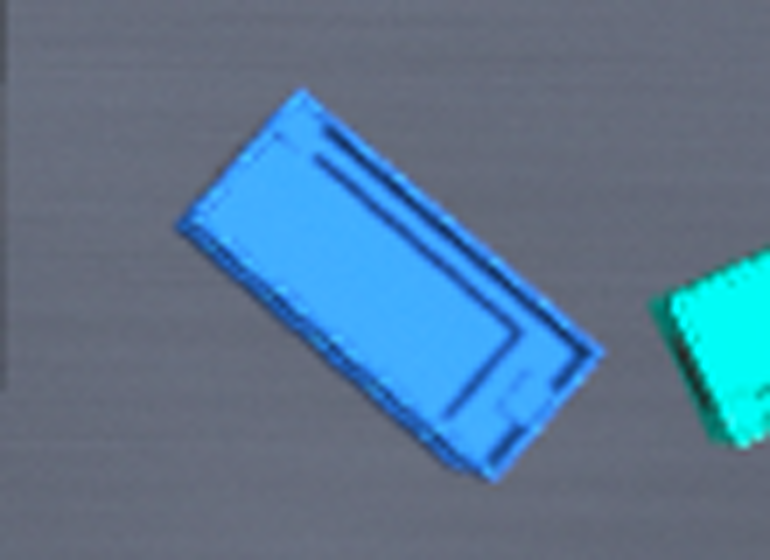

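```bash
python3 - <<'E'
import pickle;from h import *
from scipy.spatial.transform import Rotation as Ro
a,b=pickle.load(open("c9.pkl","rb"))
roi={0:(350,185,435,265),1:(245,100,310,200)}
lows=[(470.12,-229.1,-2.275),(470,-228.4,-2.283)]
def f(q,only=None):
    dx,dy,dz,yaw,pit,rol=q*np.array([1,1,1,.01,.01,.01]);s=0
    Rr=Ro.from_euler("xyz",[rol,pit,np.pi+yaw]).as_matrix()
    U=[(p)@Rr.T+[dx,dy,63+dz] for p in CRATE]
    for i,c in enumerate((a,b)):
        if only is not None and i!=only: continue
        l,t,r,bt=roi[i];m=np.maximum(mask(c,"blue"),mask(c,"hub"))[t:bt,l:r]
        s+=np.abs(render(c,CRATE+U,[lows[i][0],lows[i][1],0,lows[i][2]],roi=roi[i])-m).sum()
    return s
for s in (0,2,-2):
    q=np.full(6,float(s))
    for k in (4,2): q=minimize(f,q,method="Nelder-Mead",options=dict(initial_simplex=np.vstack([q]+[q+k*e for e in np.eye(6)]),xatol=.05,fatol=.02,maxiter=900)).x
    print(np.round(q,2),f(q))
for p in (-6,-5,-3,-1,0,1,3,5,6): print(p,f(np.array([0,0,0,0,p,0.])),end="; ")
E
```

```text
[-0.35 -0.4  -0.74 -0.14  0.1  -0.41] 187.5
[ 0.46 -4.09 -1.22  0.63  1.49  6.03] 198.375
[-1.18  0.07 -0.08 -0.3  -1.56 -0.93] 188.3125
-6 248.375; -5 234.8125; -3 215.1875; -1 201.125; 0 197.125; 1 204.625; 3 217.0; 5 243.625; 6 262.75;
```

The free-pose fit puts the upper crate about 0.5 mm off sideways, 62 mm up and level within 0.005 rad. I'm handing the job in.

```bash
python3 - <<'E'
from bench import *
print(read_contact_force(),read_t());finish_job()
E
```

```text
[-1.21805902  0.53509695  0.2883587 ] 42.5833
the job is handed in; nothing more can be done
```

The job is done and handed in at about 42.6 s. The upper crate was lifted out and set on the mat. The steel hub then went upright onto the lower crate's floor, and the other crate went back on top, turned half round, standing on the rim lugs.

**Last checks**
- **Height:** contact on the lugs came at exactly the height expected for a seated stack.
- **Fit:** after letting go, a fit to both cameras put the upper crate about 62 mm above the lower one and about 0.5 mm off sideways. It was level within about 0.005 rad, and the lower crate had not moved.
- **Hub:** it stood upright in the crate in both pictures before I closed the stack. Only a sliver of it shows now.
- **Bystanders:** the arm stayed clear of the bottle, wrench and disc, and they looked unchanged in the views taken along the way. I did not measure them again at the end.

**What failed or disagreed**
- **First grasp:** it closed on air above the stack. The reported tool point lies about 39 mm beyond the real fingertips, which I found by touching the mat and corrected from then on.
- **Camera disagreement:** before the final lowering, the top camera put the crate about 1.0 mm short along its length and the scene camera about 2.8 mm. I corrected by 1.3 mm, and it seated.
- **Fit start points:** the final fit from one of three starting guesses settled on a tilted pose that matched the pictures slightly worse. I discarded it.

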